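# Prise open the drum module's battery cover

### The job

Pick up the wood-handled scraper from its rubber mat, slip its blade under the front lip of the battery cover on the tilted drum module, and lever the cover up and swing it back until it stands close to upright, touching the cover with nothing but the scraper. Then lay the scraper back down flat, all of it on the mat, without dropping or throwing it. Leave the pedal, the tape roll and the mug where they are.

Things in the scene. Friction and masses are not known exactly. Their poses are not given: they have to be found in the camera images.
- module: Grey drum sound module, fixed, on a black tube stand. Origin on the table under the case's middle; x from its low front to its high back, z up. The case is a box 184 x 212 x 45 mm whose top slopes up 20 deg towards +x; nothing stands in front of it. Small knobs (10 mm high) at y +-79 mm.
- case_top (a point): Origin of the SLOPE FRAME: middle of the case's top face, 160 mm above the module's origin. x' runs up the slope (cos 20, 0, sin 20 in module axes), y' is module y, z' is square out of the top face (the point's own axes are the module's). The case spans x' -90 to +90 mm, z' -45 to 0.
- pry_gap (a point): Middle of the gap's mouth under the cover's lip: x' -50, z' -5 mm. In front of the cover is a recess 54 mm wide (y' +-27; the case's top at z' 0 either side), open to the case's front edge: x' -90 to -35, floor at z' -10, ending at the compartment's front wall at x' -35. The lip overhangs it by 15 mm, so a blade can go 15 mm in under it; the gap is 10 mm high (z' -10 to 0).
- cover (a joint): Black battery cover, plate 110 x 110 x 5 mm, 100 g, on the case's top: underside z' 0, x' -50 (lip) to +60 (hinge), y' +-55. Value in rad: 0 shut (starts at 0 to 0.03), grows as the lip swings up and back; 1.92 upright, stop 1.95. Stiff hinge (0.18 N m, 2 to 3 N at the lip): it stays at any angle.
- cover_lip (a point): Middle of the cover's front edge, on its underside, 110 mm from the hinge; moves with the cover. Axes of the cover: x from the lip to the hinge, z out of the upper face.
- cover_hinge (a point): Middle of the hinge axis (x' +60, z' 0), fixed to the module; its axes are the module's. The hinge axis is parallel to module y.
- scraper: Scraper, 120 g, straight, 200 mm long. Origin under the front end of the handle, on its underside; x points to the blade tip, z up as it lies. Light wooden handle x -100..0 mm, 24 wide (y), 24 high (z 0..24). Steel blade x 0..100, 22 wide, 3 thick, centred at z 12; square end.
- scraper_grip (a point): Point to grip: on the handle's axis, 40 mm behind its front end, 12 mm above its underside. The blade tip is 140 mm ahead of it.
- scraper_tip (a point): Middle of the blade's square end.
- scraper_butt (a point): Middle of the handle's rear end.
- mat: Black rubber mat 250 (x) x 130 (y) x 4 mm, fixed to the table, left or right of the module; origin under its centre, the top is at 4 mm. The scraper starts lying on it, blade towards about mat +x.
- stompbox: Bystander: aluminium effects pedal 120 x 72 x 36 mm with low knobs, loose; origin at the underside's centre.
- taperoll: Bystander: roll of grey tape lying flat, 110 mm across, 48 high, loose; origin at the underside's centre.
- mug: Bystander: white mug, 80 mm across, 90 high, handle on its +y, loose; origin at the underside's centre.
Mind the look-alikes: they are no part of the job. Several things look just like the scraper: the one meant starts nearest to the robot's base.

How it is judged:
By the outcome, as a careful person would: the job done as asked, in the order asked, and still so for the second after the job is handed in, with the robot touching nothing.
It also fails if it takes over 58 s, if anything falls off the work surface, if the arm or the gripper's body presses on something with over 40 N, if the wrist force passes 120 N, or if a joint passes its speed limit or range.

### The arm

A 6-joint arm with a two-finger parallel gripper is mounted at the origin on the work surface. World frame = base frame: x ahead of the robot, y to its left, z up, the work surface at z = 0. Lengths are in m, angles in rad, forces in N, time in s.
With the tool pointing down it reaches from about 0.325 to 0.75 m from the base axis. Payload 7.6 kg.
Tool frame: the origin (TCP) lies midway between the tips of the shut fingers; the grasp point (between the pads) lies 19 mm behind it; z points along the fingers, y is the direction in which the jaws open and shut (so a half turn about z gives the same grasp; the last joint's range is limited). The gripper opens to 85 mm and grips with 20 to 120 N. Pads are 22 mm wide; open, the fingers measure 114 mm over their backs; the gripper's body (76 mm by 85 mm) begins 54 mm behind the grasp point. The pads swing forward as they close: fully open they stand 13 mm farther back than shut.
Start: joints at [1.127, 0.052, 1.401, -0, 1.689, -0.07], TCP at [0.192, 0.489, 0.231] pointing down, gripper open.
Joint ranges: [-2.9, 2.9], [-0.91, 2.17], [0.12, 2.37], [-1.06, 4.2], [0.26, 2.73], [-2.93, 2.93]. Speed limits (rad/s): [2.57, 2.57, 3.01, 3.14, 3.14, 3.14].

### API

Orientations are given as a 3x3 rotation matrix whose columns are the frame's x, y, z axes.
In Python, from workcell import state, snapshot, camera_params, finish_job gives the robot as it stands.
- The arm moves only by the shell command python3 -m crank 'ROWS' [FORCE]. ROWS is JSON, a list that holds one entry, the list of rows, each a list of 7 numbers: the finger opening in mm, from 0 to 85.4, then the shift along the world's x, y, z in mm, then the turn, a rotation vector about the world's x, y, z in rad. In form: [[[hand, dx, dy, dz, rx, ry, rz], ...]]. A call has 1 to 5 rows; each row is the pose to reach, as a shift and turn from the pose measured when the call began; what a row does not reach only later rows make up. A row lasts 1/10 s, in which the tool goes at most 50 mm and 8.59 degrees, less where a joint would pass 70% of its speed; a pose out of reach is approached as far as the arm can. A call with a gripper value outside its range is refused whole. The fingers move at their own pace and stop on an object; FORCE is the grip in N (left out, the last holds). Time passes only in rows, so rows that repeat a pose let the fingers close. It gives the time, the measured TCP pose, the force and the opening at its end, in the units of the state.
- state(): the state, without advancing time (a new reading comes with each control period).
- snapshot(name): name is "scene" or "side" or "wrist"; returns the picture (420x560x3 uint8, red, green, blue); there is no depth.
- camera_params(name): a dict with "fx", "fy", "cx", "cy" (pixels), "eye" and "rotation" of the camera in the world; the wrist camera has in their place "tool_from_camera" (4x4, takes a point from camera to tool coordinates, whose origin is the TCP and whose axes are the flange's). Camera axes: x right, y down, z forward; pixel columns grow to the right and rows downward; lengths in m; the calibration is good to about 2 mm. A picture is of the moment at which its call begins: read the wrist's pose just before it. camera_params takes no time and is no camera call.
- finish_job(): hands the job in, once; it reports no verdict.
The state is a dict: "time_s": time; "joint_pos": joint angles; "dq": joint speeds; "joint_torque": joint torques, N m; "tool_pos": TCP position; "tool_rot": TCP orientation; "force": force on the tool from outside, world axes, zero at the start; "wrist_torque": the same for the moment, N m; "width": opening from 0.0 (shut) to 1.0 (fully open).
Only numpy, scipy, OpenCV 4.12 (cv2) and the standard library are available. Lean on these libraries where they do the work, as an engineer would, in place of code of your own. Each camera call takes 0.05 s, during which the arm holds its last target. There are 200 camera calls.

## Working session

There is one attempt and no reset: what is moved stays moved. The work goes in short steps, Python scripts to look and compute and a shell command to move; the robot and the scene stay as the last step left them, time stands still between calls to the robot, and variables do not carry over. Pictures are saved under pics/ and viewed, about 8 in all and at most 12, crops included, and the job is handed in when it is done.

```bash
ls; mkdir -p pics; python3 - <<'E'
from workcell import *
import cv2,numpy as np,json
for n in ["scene","side"]:
    im=snapshot(n); cv2.imwrite(f"pics/{n}0.png",im[:,:,::-1]); p=camera_params(n); print(n,{k:np.round(v,4).tolist() for k,v in p.items()})
print({k:np.round(v,4).tolist() for k,v in camera_params("wrist").items()})
s=state();print(s)
E
```

```text
pics
scene {'fx': 441.7908, 'fy': 441.7908, 'cx': 278.299, 'cy': 212.7372, 'eye': [1.3369, -0.8146, 1.0468], 'rotation': [[0.6728, 0.484, -0.5595], [0.7398, -0.4329, 0.5151], [0.0071, -0.7605, -0.6494]]}
side {'fx': 543.2662, 'fy': 543.2662, 'cx': 272.1712, 'cy': 214.8652, 'eye': [0.0939, -1.0686, 1.3831], 'rotation': [[0.9076, -0.3119, 0.2811], [-0.4197, -0.6923, 0.587], [0.0116, -0.6507, -0.7592]]}
{'fx': 293.3364, 'fy': 293.3364, 'cx': 275.3018, 'cy': 212.4027, 'tool_from_camera': [[-0.0016, -0.9602, -0.2792, 0.0723], [1.0, -0.0016, 0.0, 0.0007], [-0.0005, -0.2792, 0.9602, -0.1426], [0.0, 0.0, 0.0, 1.0]]}
{'time_s': 0.1, 'joint_pos': array([ 1.12669026e+00,  5.28001632e-02,  1.40160158e+00,  4.71703481e-06,
        1.68857151e+00, -7.03180388e-02]), 'dq': array([-0.00156782, -0.0013477 , -0.00135899, -0.00058007, -0.0007588 ,
       -0.00144205]), 'joint_torque': array([ 1.24558072e-03, -3.82586038e+01, -3.60984135e+01, -5.52270080e-05,
        4.79038819e-03,  5.77892678e-06]), 'tool_pos': array([0.19157825, 0.48852584, 0.23055374]), 'tool_rot': array([[-9.30951022e-01,  3.65143585e-01, -5.97405135e-04],
       [ 3.65144059e-01,  9.30950196e-01, -1.24466082e-03],
       [ 1.01674515e-04, -1.37685719e-03, -9.99999047e-01]]), 'force': array([ 1.74274322,  0.69608391, -0.16310149]), 'wrist_torque': array([-0.05085155, -0.02294225,  0.02279429]), 'width': 1.0023957064603712}
```

View pics/scene0.png

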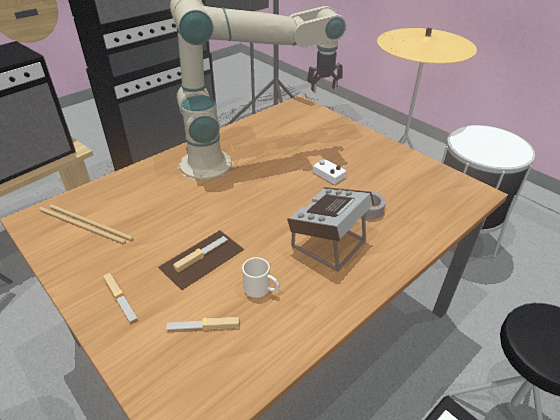

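View pics/side0.png

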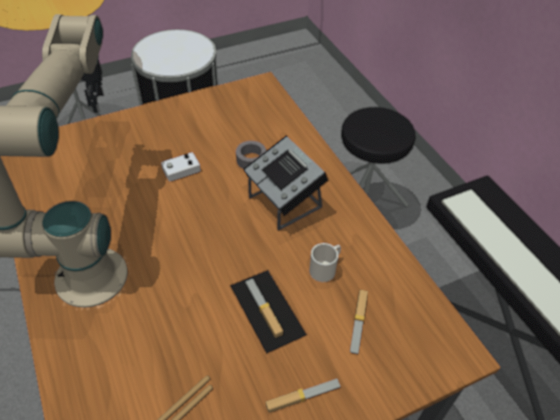

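The scene picture shows three scraper look-alikes: on the mat at (200,254), and two more at (120,298) and (203,325). There are also drumsticks at (85,222). The module is at (330,212), the mug at (257,277), the pedal at (330,170) and the tape at (374,205). By the description, the one on the mat is the one to take. Next I check that in a close crop and measure.

```bash
cat > h.py <<'E'
import numpy as np,cv2
from workcell import *
def ray(n,px):
    p=camera_params(n); R=np.array(p["rotation"]); 
    d=R@np.array([(px[0]-p["cx"])/p["fx"],(px[1]-p["cy"])/p["fy"],1]); return np.array(p["eye"]),d
def onz(n,px,z):
    e,d=ray(n,px); return e+d*(z-e[2])/d[2]
def proj(n,P):
    p=camera_params(n); c=np.array(p["rotation"]).T@(np.array(P)-p["eye"]); return np.array([p["fx"]*c[0]/c[2]+p["cx"],p["fy"]*c[1]/c[2]+p["cy"]])
def two(a,b):
    e1,d1=ray("scene",a);e2,d2=ray("side",b)
    d1=d1/np.linalg.norm(d1);d2=d2/np.linalg.norm(d2)
    t=np.linalg.lstsq(np.c_[d1,-d2],e2-e1,rcond=None)[0]
    A=e1+t[0]*d1;B=e2+t[1]*d2; return (A+B)/2,np.linalg.norm(A-B)
E
python3 - <<'E'
from h import *
for n,boxm,boxs in [("scene",(280,175,110,100),(155,225,95,70)),("side",(235,125,100,105),(225,265,90,90))]:
    im=cv2.imread(f"pics/{n}0.png"); hsv=cv2.cvtColor(im,cv2.COLOR_BGR2HSV)
    x,y,w,h=boxs; c=hsv[y:y+h,x:x+w]
    # mat + scraper = not table wood: table is saturated orange, V mid
    dark=(c[...,2]<75).astype(np.uint8)
    hull=cv2.convexHull(np.argwhere(cv2.morphologyEx(dark,cv2.MORPH_OPEN,np.ones((3,3))))[:,::-1].astype(np.int32))
    m=np.zeros_like(dark); cv2.fillConvexPoly(m,hull,1)
    q=cv2.approxPolyDP(hull,6,True)[:,0]+[x,y]
    print(n,"mat",[(a.tolist(),onz(n,a,.004).round(4).tolist()) for a in q])
    s=(m>0)&(c[...,2]>90); 
    for nm,mm in [("handle",s&(c[...,1]>90)),("blade",s&(c[...,1]<60))]:
        k,l,st,ce=cv2.connectedComponentsWithStats(mm.astype(np.uint8)); i=1+st[1:,4].argmax()
        r=cv2.minAreaRect(np.argwhere(l==i)[:,::-1].astype(np.float32)); 
        print(nm,st[i].tolist(),ce[i]+[x,y],onz(n,ce[i]+[x,y],.016 if nm=="blade" else .02).round(4),[onz(n,b+[x,y],.016).round(3).tolist() for b in cv2.boxPoints(r)])
A=[]
for n,b in [("scene",(285,175,110,100)),("side",(238,128,100,100))]:
    im=cv2.imread(f"pics/{n}0.png");x,y,w,h=b
    A.append(cv2.resize(im[y:y+h,x:x+w],(400,400 if n=="side" else 364),interpolation=cv2.INTER_CUBIC)[:364])
im=cv2.imread("pics/scene0.png");B=cv2.resize(im[225:295,155:255],(400,280)[::1],interpolation=cv2.INTER_CUBIC)[:230]
im=cv2.imread("pics/side0.png");C=cv2.resize(im[270:350,228:328],(400,320),interpolation=cv2.INTER_CUBIC)[:230]
cv2.imwrite("pics/crop1.png",np.vstack([np.hstack(A),np.hstack([B,C])]))
E
```

```text
Traceback (most recent call last):
cv2.error: OpenCV(4.12.0) /io/opencv/modules/imgproc/src/drawing.cpp:2404: error: (-215:Assertion failed) points.checkVector(2, CV_32S) >= 0 in function 'fillConvexPoly'
```

```bash
cat > m.py <<'E'
from h import *
for n,boxs in [("scene",(155,225,95,70)),("side",(225,265,90,90))]:
    im=cv2.imread(f"pics/{n}0.png"); hsv=cv2.cvtColor(im,cv2.COLOR_BGR2HSV)
    x,y,w,h=boxs; c=hsv[y:y+h,x:x+w]; print(n,hsv[270,190] if n=="scene" else hsv[290,280])
    dark=((c[...,2]<90)).astype(np.uint8)
    cs,_=cv2.findContours(dark,cv2.RETR_EXTERNAL,cv2.CHAIN_APPROX_NONE)
    hull=cv2.convexHull(max(cs,key=cv2.contourArea)); m=np.zeros_like(dark); cv2.fillConvexPoly(m,hull,1)
    q=cv2.approxPolyDP(hull,5,True)[:,0]+[x,y]
    print(n,"mat",[(a.tolist(),onz(n,a,.004).round(4).tolist()) for a in q])
    s=(m>0)&(c[...,2]>100)
    for nm,mm in [("handle",s&(c[...,1]>90)),("blade",s&(c[...,1]<60))]:
        k,l,st,ce=cv2.connectedComponentsWithStats(mm.astype(np.uint8)); i=1+st[1:,4].argmax()
        r=cv2.minAreaRect(np.ascontiguousarray(np.argwhere(l==i)[:,::-1]).astype(np.float32))
        print(nm,st[i].tolist(),ce[i]+[x,y],onz(n,ce[i]+[x,y],.014 if nm=="blade" else .02).round(4),[onz(n,b+[x,y],.016).round(3).tolist() for b in cv2.boxPoints(r)])
A=[]
for n,b in [("scene",(285,175,110,100)),("side",(238,128,100,100))]:
    im=cv2.imread(f"pics/{n}0.png");x,y,w,h=b
    A.append(cv2.resize(im[y:y+h,x:x+w],(400,400 if n=="side" else 364),interpolation=cv2.INTER_CUBIC)[:364])
im=cv2.imread("pics/scene0.png");B=cv2.resize(im[230:290,155:255],(400,240),interpolation=cv2.INTER_CUBIC)[:230]
im=cv2.imread("pics/side0.png");C=cv2.resize(im[268:352,228:328],(400,336),interpolation=cv2.INTER_CUBIC)[:230]
cv2.imwrite("pics/crop1.png",np.vstack([np.hstack(A),np.hstack([B,C])]))
E
python3 m.py
```

```text
scene [13 85 96]
scene mat [([227, 241], [0.4316, -0.2155, 0.004]), ([204, 255], [0.4339, -0.3111, 0.004])]Traceback (most recent call last):
  File "m.py", line 12, in <module>
    k,l,st,ce=cv2.connectedComponentsWithStats(mm.astype(np.uint8)); i=1+st[1:,4].argmax()
                                                                         ~~~~~~~~~~~~~~~^^
ValueError: attempt to get argmax of an empty sequence
```

```bash
sed -i 's/c\[...,2\]<90)/c[...,2]<115)/; s/c\[...,2\]>100/c[...,2]>125/' m.py; python3 m.py; python3 -c "
from h import *
for n,l in [('scene',[(190,270),(180,275),(185,262),(212,248),(150,270),(232,247)]),('side',[(245,295),(258,295),(270,320),(280,300),(225,300),(290,340)])]:
    h=cv2.cvtColor(cv2.imread(f'pics/{n}0.png'),cv2.COLOR_BGR2HSV); print(n,[(p,h[p[1],p[0]].tolist()) for p in l])"
```

```text
scene [13 85 96]
scene mat [([243, 249], [0.4973, -0.1991, 0.004]), ([182, 289], [0.5068, -0.4425, 0.004]), ([159, 268], [0.3859, -0.4497, 0.004]), ([218, 231], [0.3712, -0.2086, 0.004])]
handle [18, 23, 31, 24, 152] [190.52631579 260.55263158] [ 0.4393 -0.3646  0.02  ] [[0.416, -0.418, 0.016], [0.402, -0.309, 0.016], [0.45, -0.317, 0.016], [0.461, -0.423, 0.016]]
blade [46, 11, 27, 18, 162] [213.75925926 244.31481481] [ 0.4236 -0.2635  0.014 ] [[0.414, -0.309, 0.016], [0.411, -0.21, 0.016], [0.437, -0.217, 0.016], [0.439, -0.315, 0.016]]
side [ 13 138 102]
side mat [([268, 270], [0.4991, -0.1999, 0.004]), ([306, 334], [0.5059, -0.4427, 0.004]), ([266, 353], [0.3795, -0.4487, 0.004]), ([230, 285], [0.3723, -0.2025, 0.004])]
handle [35, 38, 22, 31, 285] [270.74736842 318.22105263] [ 0.4326 -0.3642  0.02  ] [[0.419, -0.312, 0.016], [0.446, -0.308, 0.016], [0.447, -0.411, 0.016], [0.422, -0.415, 0.016]]
blade [22, 15, 19, 26, 185] [255.46486486 292.07027027] [ 0.4296 -0.2628  0.014 ] [[0.417, -0.219, 0.016], [0.438, -0.215, 0.016], [0.441, -0.307, 0.016], [0.42, -0.31, 0.016]]
scene [((190, 270), [13, 85, 96]), ((180, 275), [13, 82, 100]), ((185, 262), [19, 77, 221]), ((212, 248), [42, 7, 182]), ((150, 270), [16, 114, 196]), ((232, 247), [13, 82, 99])]
side [((245, 295), [15, 14, 37]), ((258, 295), [50, 10, 161]), ((270, 320), [18, 116, 191]), ((280, 300), [15, 14, 36]), ((225, 300), [14, 151, 169]), ((290, 340), [0, 7, 36])]
```

View pics/crop1.png

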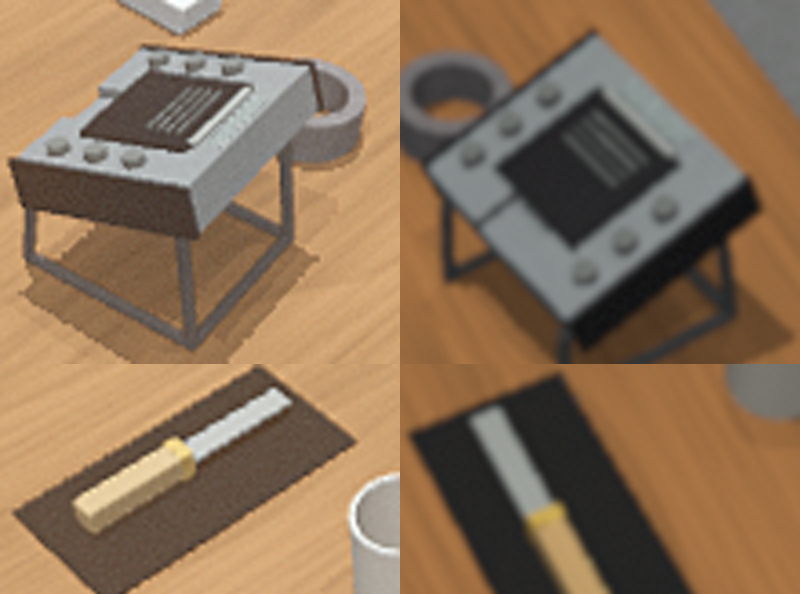

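Top left and right show the module from the scene and side views. Its front, with the recess notch, runs between scene (288,219) and (323,188), which is side (280,208) to (245,169). The hinge strip is on the far side. The bottom row shows the scraper on the mat: light handle towards -y, blade towards +y, and mat and scraper positions agree across the two views. Now I triangulate the module corners.

```bash
python3 - <<'E'
from h import *
sc=dict(A=(12,160),B=(140,48),C=(318,66),D=(190,188)) # A front -y?, B front other, C back, D back
si=dict(A=(168,322),B=(28,165),C=(195,32),D=(350,183))
P={}
for k in sc:
    P[k],e=two((285+sc[k][0]/400*110,175+sc[k][1]/400*110),(238+si[k][0]/4,128+si[k][1]/4)); print(k,P[k].round(4),round(e,4))
f=(P['A']+P['B'])/2;b=(P['C']+P['D'])/2; c=(f+b)/2
xd=b-f; print("len",np.linalg.norm(xd),"slope",np.degrees(np.arctan2(xd[2],np.hypot(*xd[:2]))),"yaw",np.degrees(np.arctan2(xd[1],xd[0])))
print("widths",np.linalg.norm(P['A']-P['B']),np.linalg.norm(P['C']-P['D']),"centre",c)
w=P['B']-P['A']+P['C']-P['D'];print("yaw from width",np.degrees(np.arctan2(-w[0],w[1])))
for n in("scene","side"):print(n,proj(n,[.432,-.35,.016]))
for n in ["table/base dist others"]:
  print([onz("scene",p,.012).round(3) for p in [(200,254),(120,298),(203,325)]])
E
```

```text
A [ 0.5908 -0.0854  0.1301] 0.0016
B [0.5578 0.111  0.1341] 0.0003
C [0.7257 0.1504 0.1878] 0.0037
D [ 0.7591 -0.0551  0.1891] 0.009
len 0.18068434432557307 slope 18.178012928988245 yaw 11.709930184764174
widths 0.19920300308341402 0.20823756977922103 centre [0.65836285 0.03021399 0.16026645]
yaw from width 9.375807488410148
scene [193.23793305 257.93424288]
side [268.46691903 315.02142026]
[array([ 0.428, -0.322,  0.012]), array([ 0.421, -0.599,  0.012]), array([ 0.661, -0.472,  0.012])]
```

Only the scraper on the mat is 0.54 m from the base; the look-alikes are at 0.73 m and 0.81 m. Its target grip is about (0.432, -0.352, 0.016). The module comes out at (0.658, 0.030) with yaw about 10.5° and top at 0.160, which matches the 160 mm given. Now moving over the scraper.

```bash
python3 -m crank '[[[85,120,-215,30,0,0,-0.6],[85,120,-215,30,0,0,-0.6],[85,120,-215,30,0,0,-0.6],[85,120,-215,30,0,0,-0.6],[85,120,-215,30,0,0,-0.6]]]' 100
python3 -m crank '[[[85,108,-194,0,0,0,-0.55],[85,108,-194,0,0,0,-0.55],[85,108,-194,0,0,0,-0.55],[85,108,-194,0,0,0,-0.55],[85,108,-194,0,0,0,-0.55]]]'
python3 -m crank '[[[85,6,-216,0,0,0,0],[85,6,-216,0,0,0,0],[85,6,-216,0,0,0,0],[85,6,-216,0,0,0,0],[85,6,-216,0,0,0,0]]]'
python3 -m crank '[[[85,6,-210,-80,0,0,0],[85,6,-210,-80,0,0,0],[85,6,-210,-80,0,0,0],[85,6,-210,-80,0,0,0],[85,6,-210,-80,0,0,0]]]'
python3 - <<'E'
from h import *
s=state();im=snapshot("wrist");cv2.imwrite("pics/w1.png",im[:,:,::-1]);print(s["tool_pos"],s["tool_rot"],s["joint_pos"],s["time_s"])
np.savez("w1.npz",p=s["tool_pos"],R=s["tool_rot"])
E
```

```text
time_s: 0.6
tool_pos: [0.3119, 0.2716, 0.2605]
tool_rot: [[-0.559, 0.829, -0.001], [0.829, 0.559, -0.001], [-0.0, -0.002, -1.0]]
force: [1.9, 0.2, 0.2]
width: 0.991
time_s: 1.1
tool_pos: [0.4208, 0.0744, 0.26]
tool_rot: [[-0.037, 0.999, -0.002], [0.999, 0.037, -0.001], [-0.001, -0.002, -1.0]]
force: [0.4, -0.3, 0.7]
width: 0.996
time_s: 1.6
tool_pos: [0.4261, -0.1451, 0.2594]
tool_rot: [[-0.033, 0.999, -0.003], [0.999, 0.033, -0.001], [-0.001, -0.003, -1.0]]
force: [1.5, 0.6, -0.1]
width: 0.998
time_s: 2.1
tool_pos: [0.4308, -0.3576, 0.1767]
tool_rot: [[-0.03, 1.0, -0.006], [1.0, 0.03, 0.001], [0.001, -0.006, -1.0]]
force: [0.4, 1.3, -0.1]
width: 0.995
[ 0.43075252 -0.35756457  0.17671464] [[-3.04387089e-02  9.99518092e-01 -6.08845113e-03]
 [ 9.99536234e-01  3.04435879e-02  7.10277706e-04]
 [ 8.95289715e-04 -6.06400757e-03 -9.99981213e-01]] [-0.75694571  0.17633776  1.37538744 -0.0036657   1.59478101 -0.78747075] 2.1
```

View pics/w1.png

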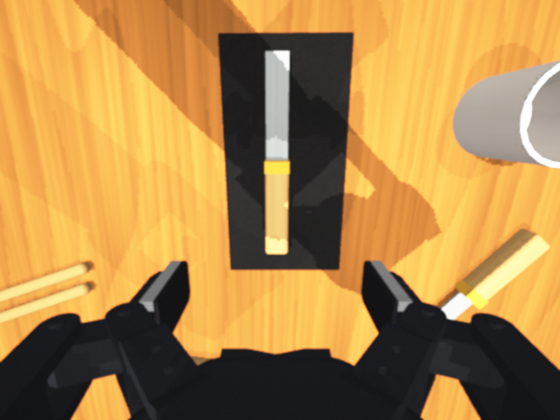

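The wrist picture shows the scraper on the mat: tip at (277,51), handle front at (277,162), butt at (276,253). The mat corners are at (220,33), (353,33), (341,269) and (231,269). Another look-alike lies off to the right at (490,275).

```bash
cat >> h.py <<'E'
def wonz(px,z,p,R):
    c=camera_params("wrist");T=np.array(c["tool_from_camera"]);d=R@T[:3,:3]@np.array([(px[0]-c["cx"])/c["fx"],(px[1]-c["cy"])/c["fy"],1]);e=p+R@T[:3,3]
    return e+d*(z-e[2])/d[2]
E
python3 - <<'E'
from h import *
f=np.load("w1.npz");p,R=f["p"],f["R"]
im=cv2.imread("pics/w1.png");h=cv2.cvtColor(im,cv2.COLOR_BGR2HSV)
mk=np.zeros(h.shape[:2],bool);mk[40:260,255:300]=1
m=mk&(h[...,2]>110)
for r in (56,80,110,140,170,185,200,220,240,248):
    c=np.where(m[r])[0];z=.0175 if r<160 else .028
    a,b=wonz((c[0],r),z,p,R),wonz((c[-1]+1,r),z,p,R);print(r,c[0],c[-1],((a+b)/2).round(4),np.linalg.norm(a-b).round(4))
rr=np.where(m[:,277])[0];print(rr[0],rr[-1],"tip",wonz((277,rr[0]),.0175,p,R),"front",wonz((277,161),.028,p,R),"butt",wonz((276,rr[-1]+1),.004,p,R),wonz((276,rr[-1]+1),.028,p,R))
print("mat",[wonz(q,.004,p,R).round(4) for q in [(220,33),(353,33),(341,269),(231,269)]])
E
```

```text
56 265 289 [ 0.4269 -0.2219  0.0175] 0.0232
80 265 288 [ 0.4271 -0.2424  0.0175] 0.0227
110 265 288 [ 0.4279 -0.2693  0.0175] 0.0234
140 265 287 [ 0.4282 -0.2976  0.0175] 0.023
170 263 289 [ 0.4291 -0.3261  0.028 ] 0.0268
185 265 288 [ 0.4301 -0.3412  0.028 ] 0.0242
200 265 288 [ 0.4305 -0.3567  0.028 ] 0.0245
220 265 288 [ 0.4312 -0.3781  0.028 ] 0.025
240 265 287 [ 0.4313 -0.4004  0.028 ] 0.0244
248 265 288 [ 0.4322 -0.4096  0.028 ] 0.0257
50 254 tip [ 0.42628114 -0.21688972  0.0175    ] front [ 0.42934343 -0.31725686  0.028     ] butt [ 0.43157024 -0.42864272  0.004     ] [ 0.43132928 -0.41776258  0.028     ]
mat [array([ 0.3715, -0.2008,  0.004 ]), array([ 0.4979, -0.1973,  0.004 ]), array([ 0.509 , -0.4442,  0.004 ]), array([ 0.3787, -0.4484,  0.004 ])]
```

Lengths check: tip to butt is 200 mm, width 24 mm, heading 91.65° against the tool's 91.7°. The mat measures 127 x 247 mm. The grip point (0.430, -0.357) is right under the TCP, so I descend and grasp.

```bash
python3 -m crank '[[[85,0,0,-140,0,-0.006,0],[85,0,0,-140,0,-0.006,0],[85,0,0,-140,0,-0.006,0],[85,0,0,-140,0,-0.006,0],[85,0,0,-140,0,-0.006,0]]]' 
python3 -m crank '[[[85,0,0,-10,0,0,0],[85,0,0,-20,0,0,0],[85,0,0,-29,0,0,0],[85,0,0,-29,0,0,0]]]'
```

```text
time_s: 2.65
tool_pos: [0.4301, -0.3594, 0.0356]
tool_rot: [[-0.029, 1.0, -0.003], [1.0, 0.029, 0.002], [0.002, -0.003, -1.0]]
force: [0.3, 0.2, -0.2]
width: 0.995
time_s: 3.05
tool_pos: [0.4295, -0.3588, 0.0054]
tool_rot: [[-0.029, 1.0, -0.004], [1.0, 0.029, 0.003], [0.003, -0.004, -1.0]]
force: [-1.0, 1.2, 0.7]
width: 0.994
```

```bash
python3 -m crank '[[[40,0,1,1.5,0,0,0],[20,0,1,1.5,0,0,0],[15,0,1,1.5,0,0,0],[15,0,1,1.5,0,0,0],[15,0,1,1.5,0,0,0]]]' 110
python3 -m crank '[[[15,0,0,0,0,0,0],[15,0,0,0,0,0,0],[15,0,0,0,0,0,0]]]'
python3 -m crank '[[[15,0,0,10,0,0,0],[15,0,0,40,0,0,0],[15,0,0,80,0,0,0],[15,0,0,120,0,0,0],[15,0,0,120,0,0,0]]]'
python3 - <<'E'
from h import *
s=state();im=snapshot("wrist");cv2.imwrite("pics/w2.png",im[:,:,::-1]);np.savez("w2.npz",p=s["tool_pos"],R=s["tool_rot"])
E
```

```text
time_s: 3.55
tool_pos: [0.4299, -0.3582, 0.0077]
tool_rot: [[-0.029, 1.0, -0.003], [1.0, 0.029, 0.002], [0.002, -0.003, -1.0]]
force: [0.3, -0.2, 0.6]
width: 0.254
time_s: 3.85
tool_pos: [0.4299, -0.3582, 0.0077]
tool_rot: [[-0.029, 1.0, -0.003], [1.0, 0.029, 0.002], [0.002, -0.003, -1.0]]
force: [-0.9, -0.8, 0.7]
width: 0.253
time_s: 4.35
tool_pos: [0.4322, -0.3603, 0.1353]
tool_rot: [[-0.029, 1.0, 0.006], [1.0, 0.029, -0.006], [-0.006, 0.006, -1.0]]
force: [1.1, 0.5, -0.3]
width: 0.252
```

View pics/w2.png

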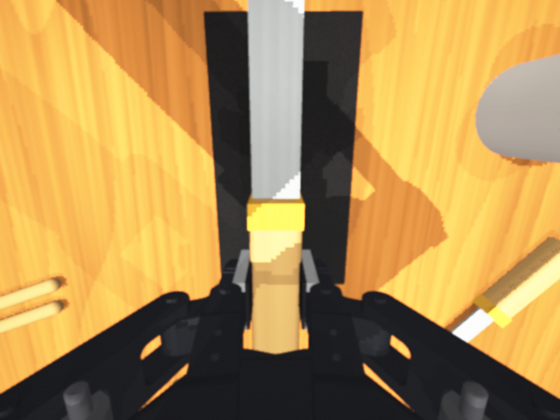

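Held: the scraper lies centred between the pads with its blade straight along the tool's x, and the ferrule front is at (276,200). Now I verify the grip offsets and compute the module approach.

```bash
cat >> h.py <<'E'
from scipy.spatial.transform import Rotation as Ro
GX,GZ=0.141,-0.0083   # tip x and axis z in the tool frame
def frame(psi,pitch=np.radians(20)):
    x=np.array([np.cos(pitch)*np.cos(psi),np.cos(pitch)*np.sin(psi),np.sin(pitch)]);z=-np.array([-np.sin(pitch)*np.cos(psi),-np.sin(pitch)*np.sin(psi),np.cos(pitch)])
    return np.c_[x,np.cross(z,x),z]
def plan(tip,psi,pitch=np.radians(20),s=None):
    s=s or state();R=frame(psi,pitch);tcp=tip-R@[GX,0,GZ]
    return ((tcp-s["tool_pos"])*1000).round(1),Ro.from_matrix(R@s["tool_rot"].T).as_rotvec().round(3),tcp.round(4)
def slope(c,psi,xp,yp=0,zp=0):
    F=frame(psi);return np.array(c)+F@[xp,-yp,-zp]
E
python3 - <<'E'
from h import *
c=camera_params("wrist");T=np.array(c["tool_from_camera"])
for px,z in [((276,200),GZ-.012),((276,352),GZ-.012)]:
    d=T[:3,:3]@np.array([(px[0]-c["cx"])/c["fx"],(px[1]-c["cy"])/c["fy"],1]);print(T[:3,3]+d*(z-T[2,3])/d[2])
psi=np.radians(10.5)
print(plan(slope([.658,.030,.160],psi,-.130,0,-.005),psi), slope([.658,.030,.160],psi,-.130,0,-.005))
E
```

```text
[ 0.04210898 -0.00072048 -0.0203    ]
[-0.03664472 -0.00079179 -0.0203    ]
(array([-19.1, 343.8, -77. ]), array([ 0.299, -0.239, -1.4  ]), array([ 0.4121, -0.0156,  0.0548])) [0.53956701 0.00804974 0.11083892]
```

```bash
python3 -m crank '[[[15,0,160,110,0,0,-0.71],[15,0,160,110,0,0,-0.71],[15,0,160,110,0,0,-0.71],[15,0,160,110,0,0,-0.71],[15,0,160,110,0,0,-0.71]]]'
python3 -m crank '[[[15,-10,160,0,0,0,-0.71],[15,-10,160,0,0,0,-0.71],[15,-10,160,0,0,0,-0.71],[15,-10,160,0,0,0,-0.71],[15,-10,160,0,0,0,-0.71]]]'
python3 - <<'E'
from h import *
psi=np.radians(10.5);print(plan(slope([.658,.030,.160],psi,-.130,0,-.005),psi),state()["joint_pos"])
E
```

```text
time_s: 4.9
tool_pos: [0.4322, -0.1965, 0.2455]
tool_rot: [[0.631, 0.776, 0.005], [0.776, -0.631, -0.005], [-0.001, 0.007, -1.0]]
force: [0.5, 0.3, -1.3]
width: 0.254
time_s: 5.4
tool_pos: [0.4215, -0.0334, 0.2446]
tool_rot: [[0.981, 0.195, -0.001], [0.195, -0.981, -0.006], [-0.002, 0.006, -1.0]]
force: [1.0, -0.1, -0.7]
width: 0.254
(array([  -9.4,   17.8, -189.8]), array([ 0.072, -0.344, -0.012]), array([ 0.4121, -0.0156,  0.0548])) [-0.16230602 -0.24483779  1.65168298 -0.00631522  1.73483463  1.21092054]
```

```bash
python3 -m crank '[[[15,-10,18,0,0.072,-0.344,-0.012],[15,-10,18,0,0.072,-0.344,-0.012],[15,-10,18,0,0.072,-0.344,-0.012],[15,-10,18,0,0.072,-0.344,-0.012],[15,-10,18,0,0.072,-0.344,-0.012]]]'
python3 - <<'E'
from h import *
s=state();im=snapshot("wrist");cv2.imwrite("pics/w3.png",im[:,:,::-1]);np.savez("w3.npz",p=s["tool_pos"],R=s["tool_rot"])
E
```

```text
time_s: 5.9
tool_pos: [0.4112, -0.0155, 0.2441]
tool_rot: [[0.925, 0.182, 0.334], [0.171, -0.983, 0.062], [0.34, -0.0, -0.94]]
force: [0.4, -0.5, -0.8]
width: 0.252
```

View pics/w3.png

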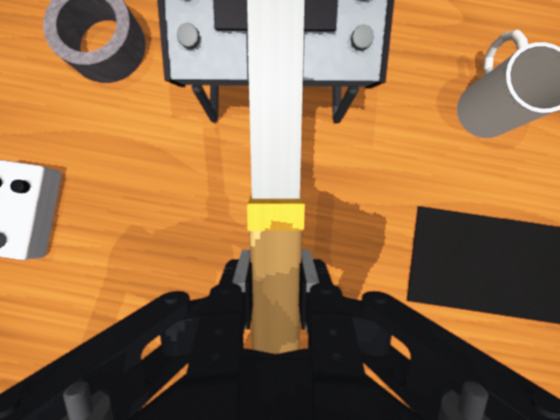

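The module's front edge runs from about (168,77) to (385,80). The lip is at row 28 with the cover spanning columns 214 to 337, and the blade is lined up on its middle. I refine the module's pose from these edges.

```bash
python3 - <<'E'
from h import *
f=np.load("w3.npz");p,R=f["p"],f["R"]
g=cv2.cvtColor(cv2.imread("pics/w3.png"),cv2.COLOR_BGR2GRAY).astype(int)
def edge(v,a,b,sgn):
    d=sgn*np.diff(v[a:b+1]);return a+d.argmax()+1
fr=[(c,edge(g[:,c],65,95,-1)) for c in (205,235,320,345)]
sl=[(edge(g[r],160,185,1),r) for r in (50,60,68)]; sr=[(edge(g[r],370,395,-1),r) for r in (50,60,68)]
cl=[(edge(g[r],200,230,-1),r) for r in (5,12,18)];cr=[(edge(g[r],325,348,1),r) for r in (5,12,18)]
lip=[(c,edge(g[:,c],18,40,1)) for c in (224,235,315,328)]
print(fr,sl,sr,cl,cr,lip)
zf=.1292
F=[wonz(q,zf,p,R) for q in fr];print("front",np.round(F,4))
k=np.polyfit([a[1] for a in F],[a[0] for a in F],1);print("yaw",-np.degrees(np.arctan(k[0])))
def onslope(px,zp,xp,c0=.160): # height on slope
    return wonz(px,c0+xp*np.sin(np.radians(20))+zp*np.cos(np.radians(20)),p,R)
L=[onslope(q,.005,-.05) for q in lip];print("lip",np.round(L,4))
k2=np.polyfit([a[1] for a in L],[a[0] for a in L],1);psi=np.mean(-np.arctan([k[0],k2[0]]));print(np.degrees(-np.arctan(k2[0])))
# plane intersection of the sides with slope
def ony(q,zp,row):
    e=wonz(q,1.0,p,R);d=wonz(q,0,p,R)-e
    n=frame(psi)@[0,0,-1];c=np.array([.658,.03,.16])+n*zp
    return e+d*((c-e)@n)/(d@n)
S=np.array([(ony(a,0,0)+ony(b,0,0))/2 for a,b in zip(sl,sr)]);C=np.array([(ony(a,.005,0)+ony(b,.005,0))/2 for a,b in zip(cl,cr)])
print("widths",[np.linalg.norm(ony(a,0,0)-ony(b,0,0)).round(4) for a,b in zip(sl,sr)],[np.linalg.norm(ony(a,.005,0)-ony(b,.005,0)).round(4) for a,b in zip(cl,cr)])
ex=np.array([np.cos(psi),np.sin(psi)]);ey=np.array([-ex[1],ex[0]])
fx=np.mean([a[:2]@ex for a in F])+.09*np.cos(np.radians(20)); lx=np.mean([a[:2]@ex for a in L])+.05*np.cos(np.radians(20))+.005*np.sin(np.radians(20))
y1,y2=np.mean(S[:,:2]@ey),np.mean(C[:,:2]@ey)
print("cx",fx,lx,"cy",y1,y2,"psi",np.degrees(psi),"centre",ex*fx+ey*y1,ex*lx+ey*y2)
tip=p+R@[GX,0,GZ];print("tip lateral",tip[:2]@ey)
E
```

```text
[(205, np.int64(79)), (235, np.int64(80)), (320, np.int64(80)), (345, np.int64(81))] [(np.int64(168), 50), (np.int64(170), 60), (np.int64(170), 68)] [(np.int64(382), 50), (np.int64(381), 60), (np.int64(381), 68)] [(np.int64(213), 5), (np.int64(214), 12), (np.int64(214), 18)] [(np.int64(338), 5), (np.int64(337), 12), (np.int64(337), 18)] [(224, np.int64(32)), (235, np.int64(31)), (315, np.int64(34)), (328, np.int64(33))]
front [[ 0.5595  0.0819  0.1292]
 [ 0.5638  0.0533  0.1292]
 [ 0.5785 -0.027   0.1292]
 [ 0.5818 -0.0508  0.1292]]
yaw 9.764560901792295
lip [[ 0.5969  0.0673  0.1476]
 [ 0.5996  0.0577  0.1476]
 [ 0.6099 -0.0141  0.1476]
 [ 0.613  -0.0255  0.1476]]
9.180679037262829
widths [np.float64(0.2012), np.float64(0.2001), np.float64(0.2015)] [np.float64(0.1113), np.float64(0.1102), np.float64(0.1107)]
cx 0.6500567862129079 0.6488044858868117 cy -0.07844787547612163 -0.07819588586006576 psi 9.472619969527562 centre [0.6541035  0.02960573] [0.65282681 0.02964819]
tip lateral -0.08070254360722359
```

Edges agree: cover width 110.5 mm (110 given), and the front edge and lip give centres within 1.3 mm. I take the module as (0.6535, 0.0296), yaw 9.6°, and go to a standoff in front of the recess.

```bash
cat >> h.py <<'E'
CEN=[.6535,.0296,.160];PSI=np.radians(9.6)
E
python3 -c "
from h import *
print(plan(slope(CEN,PSI,-.120,0,-.005),PSI))"
```

```text
(array([   4.7,    4.9, -186. ]), array([ 0.   , -0.002, -0.016]), array([ 0.4162, -0.0105,  0.0582]))
```

```bash
python3 -m crank '[[[15,-25,0,-186,0,-0.002,-0.016],[15,-25,0,-186,0,-0.002,-0.016],[15,-25,0,-186,0,-0.002,-0.016],[15,-25,0,-186,0,-0.002,-0.016],[15,-25,0,-186,0,-0.002,-0.016]]]'
python3 -m crank '[[[15,30,5,0,0,0,0],[15,30,5,0,0,0,0],[15,30,5,0,0,0,0]]]'
python3 - <<'E'
from h import *
print(plan(slope(CEN,PSI,-.120,0,-.005),PSI))
s=state();R=s["tool_rot"];tip=s["tool_pos"]+R@[GX,0,GZ]
w=snapshot("wrist");A=[]
for n in("scene","side"):
    im=snapshot(n);cv2.imwrite(f"pics/{n}2.png",im[:,:,::-1]);q=proj(n,tip);print(n,q,proj(n,slope(CEN,PSI,-.05,0,0)),proj(n,slope(CEN,PSI,-.09,.106,0)),proj(n,slope(CEN,PSI,-.09,-.106,0)))
    x,y=int(q[0])-50,int(q[1])-40;print(x,y);A.append(cv2.resize(im[y:y+75,x:x+100,::-1],(400,300),interpolation=cv2.INTER_CUBIC))
cv2.imwrite("pics/crop2.png",np.vstack([np.hstack(A),np.hstack([cv2.resize(w[:,:,::-1],(400,300)),cv2.resize(w[0:150,175:375,::-1],(400,300),interpolation=cv2.INTER_CUBIC)])]))
E
```

```text
time_s: 6.45
tool_pos: [0.3827, -0.0145, 0.0525]
tool_rot: [[0.931, 0.167, 0.325], [0.156, -0.986, 0.059], [0.331, -0.004, -0.944]]
force: [-0.1, -0.4, -1.4]
width: 0.255
time_s: 6.75
tool_pos: [0.4139, -0.0095, 0.0541]
tool_rot: [[0.93, 0.168, 0.326], [0.157, -0.986, 0.059], [0.331, -0.004, -0.944]]
force: [-0.4, -0.1, -1.2]
width: 0.253
(array([ 2.3, -1. ,  4.2]), array([-0.002, -0.012, -0.001]), array([ 0.4162, -0.0105,  0.0582]))
scene [299.31584413 204.08697304] [315.89310448 204.09128109] [324.07792481 187.5219726 ] [286.65085041 219.44235275]
249 164
side [252.88568493 196.41107444] [270.22020102 180.89152953] [242.45962503 169.05625895] [279.52579289 209.55262643]
202 156
```

View pics/crop2.png

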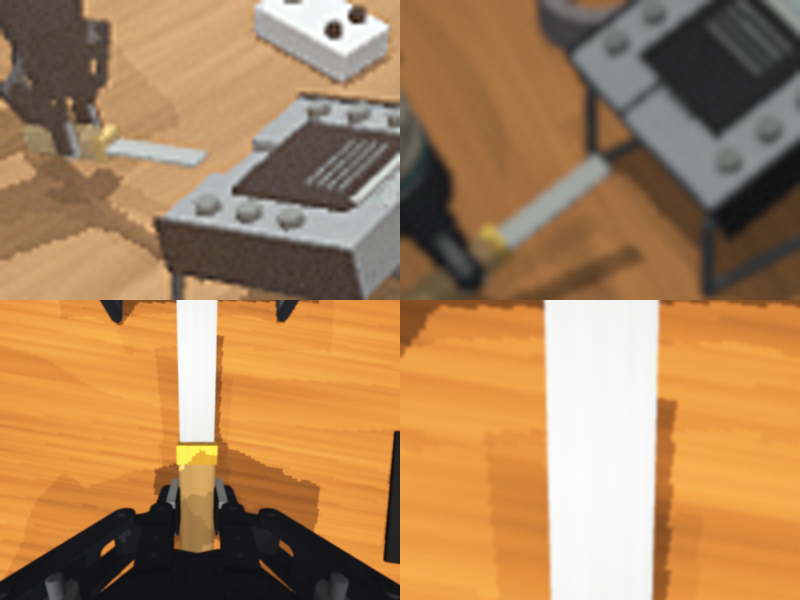

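The blade tip is at scene (300,203) and side (253.5,195.5), within 1 px of predictions. It points at the recess notch and is about 4 mm low of the plan. I correct that and re-read.

```bash
python3 -m crank '[[[15,2,-1,4,-0.002,-0.012,-0.001],[15,2,-1,4,-0.002,-0.012,-0.001],[15,2,-1,4,-0.002,-0.012,-0.001]]]'
python3 - <<'E'
from h import *
print(plan(slope(CEN,PSI,-.120,0,-.005),PSI))
q=[(300.3,203.2),(253.5,195.5)]
a,e=two(*q);F=frame(PSI);print("tri tip slope (before move)",(F.T@(a-CEN))*[1,-1,-1],e)
for n,xp in(("scene",(249+np.array([235,290])/4,164+np.array([192,125])/4)),("side",(202+np.array([715-400,642-400])/4,156+np.array([135,60])/4))): print(n,np.c_[xp])
a1,e1=two((249+235/4,164+192/4),(202+315/4,156+135/4));a2,e2=two((249+290/4,164+125/4),(202+242/4,156+60/4))
for a,e in((a1,e1),(a2,e2)):print("lip corner slope",((F.T@(a-CEN))*[1,-1,-1]).round(4),e)
E
```

```text
time_s: 7.2
tool_pos: [0.4153, -0.0109, 0.0585]
tool_rot: [[0.926, 0.166, 0.34], [0.156, -0.986, 0.056], [0.344, 0.001, -0.939]]
force: [0.0, 0.5, -0.8]
width: 0.255
(array([ 0.8,  0.3, -0.3]), array([0.   , 0.003, 0.001]), array([ 0.4162, -0.0105,  0.0582]))
tri tip slope (before move) [-0.11968874  0.00210902 -0.00745953] 0.0021224499600671657
scene [[307.75 212.  ]
 [321.5  195.25]]
side [[280.75 189.75]
 [262.5  171.  ]]
lip corner slope [-0.0451 -0.0521  0.0014] 0.0006760558548421573
lip corner slope [-0.0491  0.0378  0.0133] 0.0030923123755181715
```

```bash
python3 -m crank '[[[15,0,0,-1.5,0,0.003,0],[15,10,1.8,2,0,0.003,0],[15,20,3.5,6,0,0.003,0],[15,30,5,9.5,0,0.003,0],[15,38,6.5,12.2,0,0.003,0]]]'
python3 -c "
from h import *
print(plan(slope(CEN,PSI,-.080,0,-.0065),PSI),plan(slope(CEN,PSI,-.055,0,-.0065),PSI))"
```

```text
time_s: 7.7
tool_pos: [0.454, -0.0043, 0.0709]
tool_rot: [[0.927, 0.166, 0.337], [0.156, -0.986, 0.056], [0.342, 0.0, -0.94]]
force: [0.1, -0.1, -0.7]
width: 0.254
(array([-0.3,  0.1, -0.4]), array([ 0.   , -0.   ,  0.001]), array([ 0.4537, -0.0042,  0.0705])) (array([22.9,  4. ,  8.2]), array([ 0.   , -0.   ,  0.001]), array([ 4.769e-01, -3.000e-04,  7.910e-02]))
```

```bash
python3 -m crank '[[[15,7,1.3,2.5,0,0,0],[15,15,2.6,5.3,0,0,0],[15,23,4,8.2,0,0,0],[15,23,4,8.2,0,0,0]]]'
python3 - <<'E'
from h import *
print(plan(slope(CEN,PSI,-.055,0,-.0065),PSI))
A=[]
for n,(x,y) in(("scene",(280,175)),("side",(240,150))):
    im=snapshot(n);cv2.imwrite(f"pics/{n}3.png",im[:,:,::-1]);A.append(cv2.resize(im[y:y+60,x:x+60,::-1],(400,400),interpolation=cv2.INTER_CUBIC))
cv2.imwrite("pics/crop3.png",np.hstack(A))
E
```

```text
time_s: 8.1
tool_pos: [0.478, -0.0001, 0.0797]
tool_rot: [[0.926, 0.166, 0.338], [0.156, -0.986, 0.056], [0.342, 0.001, -0.94]]
force: [-0.3, 0.6, -0.4]
width: 0.255
(array([-1.1, -0.1, -0.6]), array([0.   , 0.001, 0.001]), array([ 4.769e-01, -3.000e-04,  7.910e-02]))
```

View pics/crop3.png

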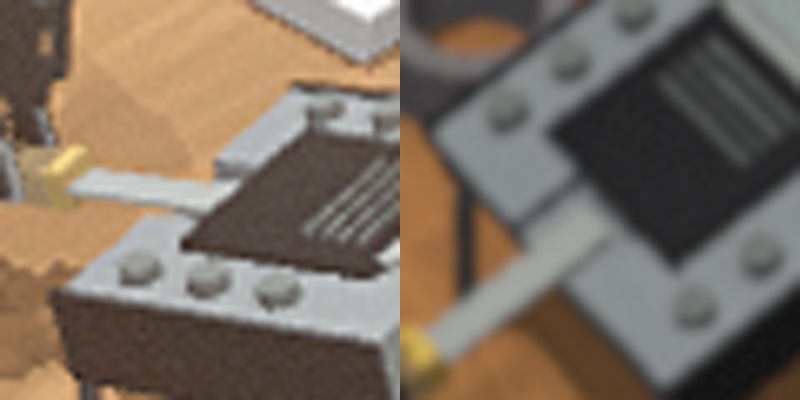

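The blade lies in the recess, with its tip at the lip (side crop (605,230)) and centred in the notch. There is no contact force. Pushing on under the lip in small steps.

```bash
python3 -m crank '[[[15,4,0.7,1.4,0,0,0],[15,8,1.4,2.7,0,0,0],[15,8,1.4,2.7,0,0,0]]]'
python3 -m crank '[[[15,4,0.7,1.3,0,0,0],[15,4,0.7,1.3,0,0,0]]]'
python3 -c "
from h import *
s=state();t=s['tool_pos']+s['tool_rot']@[GX,0,GZ];print((frame(PSI).T@(t-CEN)*[1,-1,-1]).round(4),s['force'],s['wrist_torque'])"
```

```text
time_s: 8.5
tool_pos: [0.4854, 0.0012, 0.082]
tool_rot: [[0.927, 0.166, 0.337], [0.156, -0.986, 0.056], [0.342, 0.0, -0.94]]
force: [0.2, 0.0, -0.4]
width: 0.253
time_s: 8.7
tool_pos: [0.4899, 0.0019, 0.0837]
tool_rot: [[0.926, 0.166, 0.338], [0.156, -0.986, 0.056], [0.342, 0.001, -0.94]]
force: [1.1, -0.2, -1.3]
width: 0.251
[-0.041  -0.0001 -0.0066] [ 1.07424844 -0.18897441 -1.25458623] [-0.03785269  0.23794887  0.00565553]
```

```bash
cat > arc.py <<'E'
from h import *
import sys
s=state();t=s['tool_pos']+s['tool_rot']@[GX,0,GZ];F=frame(PSI);q=F.T@(t-CEN)*[1,-1,-1]
print("tip slope mm",(q*1000).round(1),"force",s["force"].round(1),"t",s["time_s"],"turn",Ro.from_matrix(F@s["tool_rot"].T).as_rotvec().round(3),"theta,r if touching",np.arctan2(q[2]+.0015,.06-q[0]).round(3),np.hypot(q[2]+.0015,.06-q[0]).round(4))
for a in sys.argv[1:]:
    th,r=map(float,a.split(","))
    T=slope(CEN,PSI,.06-r*np.cos(th),0,r*np.sin(th)-.0015)
    print(a,plan(T,PSI,s=s)[0])
E
python3 -m crank '[[[15,2,0.3,0.7,0,0,0],[15,2,0.3,0.7,0,0,0]]]'
python3 arc.py 0,.098 .05,.098 .1,.098 .15,.097 .2,.096 .3,.095 .4,.094 .5,.093
```

```text
time_s: 8.9
tool_pos: [0.4921, 0.0022, 0.0845]
tool_rot: [[0.926, 0.166, 0.338], [0.156, -0.986, 0.056], [0.343, 0.001, -0.939]]
force: [-0.5, -0.4, -0.9]
width: 0.255
tip slope mm [-38.6  -0.1  -6.6] force [-0.5 -0.4 -0.9] t 8.9 turn [0.001 0.001 0.001] theta,r if touching -0.052 0.0988
0,.098 [-1.2 -0.1  5.1]
.05,.098 [-2.7 -0.4  9.7]
.1,.098 [-4.  -0.6 14.4]
.15,.097 [-4.1 -0.6 19.4]
.2,.096 [-4.  -0.6 24.3]
.3,.095 [-3.9 -0.6 33.9]
.4,.094 [-3.  -0.4 43.4]
.5,.093 [-1.  -0.1 52.6]
```

```bash
python3 -m crank '[[[15,-1,0,5,0,0,0],[15,-2,-0.3,8,0,0,0],[15,-3,-0.5,11,0,0,0],[15,-4,-0.6,15,0,0,0],[15,-4,-0.6,19,0,0,0]]]'
python3 - <<'E'
from h import *
A=[]
for n,(x,y) in(("scene",(280,165)),("side",(240,140))):
    im=snapshot(n);A.append(cv2.resize(im[y:y+60,x:x+60,::-1],(400,400),interpolation=cv2.INTER_CUBIC))
cv2.imwrite("pics/crop4.png",np.hstack(A))
E
python3 arc.py .2,.096 .3,.095 .4,.094 .5,.093 .6,.092 .7,.091
```

```text
time_s: 9.4
tool_pos: [0.4874, 0.0016, 0.1032]
tool_rot: [[0.927, 0.166, 0.336], [0.156, -0.986, 0.056], [0.341, 0.0, -0.94]]
force: [-0.4, -0.5, -3.3]
width: 0.256
tip slope mm [-36.   -0.1  12.9] force [ 0.2  0.2 -1.7] t 9.5 turn [0.001 0.    0.001] theta,r if touching 0.149 0.0971
.2,.096 [0.2 0.1 5.1]
.3,.095 [ 0.2  0.1 14.7]
.4,.094 [ 1.2  0.2 24.1]
.5,.093 [ 3.1  0.6 33.3]
.6,.092 [ 5.9  1.  42.2]
.7,.091 [ 9.5  1.6 50.6]
```

View pics/crop4.png

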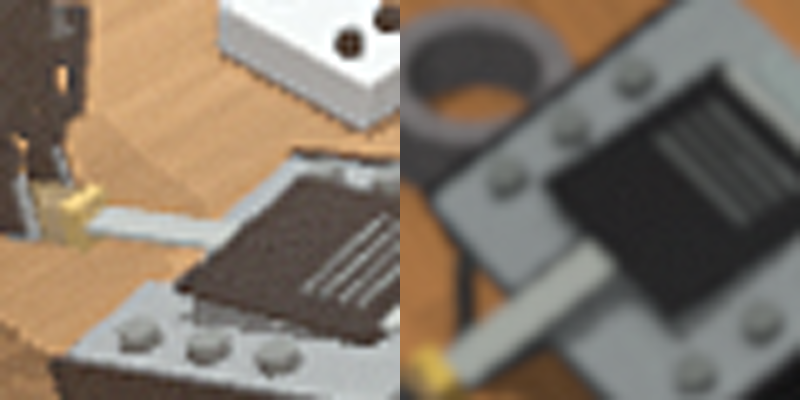

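The cover has lifted: its lip stands clear of the case in the scene crop at (190,295), and the blade is under it. Force is about 3 N, as expected. Continuing along the arc.

```bash
python3 -m crank '[[[15,0.2,0.1,5,0,0,0],[15,0.2,0.1,15,0,0,0],[15,1.2,0.2,24,0,0,0],[15,3.2,0.6,33,0,0,0],[15,6,1,42,0,0,0]]]'
python3 arc.py .7,.091 .8,.09 .9,.089 1.0,.088 1.1,.087 1.2,.086
```

```text
time_s: 10.0
tool_pos: [0.4942, 0.0026, 0.1469]
tool_rot: [[0.926, 0.166, 0.338], [0.156, -0.986, 0.056], [0.343, 0.001, -0.939]]
force: [-3.1, -0.1, -3.1]
width: 0.255
tip slope mm [-15.3  -0.1  51.3] force [-3.1 -0.1 -3.1] t 10.0 turn [0.001 0.001 0.001] theta,r if touching 0.612 0.092
.7,.091 [3.3 0.6 7.5]
.8,.09 [ 7.7  1.4 15.4]
.9,.089 [12.8  2.2 22.8]
1.0,.088 [18.5  3.2 29.5]
1.1,.087 [24.8  4.3 35.6]
1.2,.086 [31.6  5.4 40.9]
```

```bash
python3 -m crank '[[[15,3.3,0.6,7.5,0,0,0],[15,7.7,1.4,15.4,0,0,0],[15,12.8,2.2,22.8,0,0,0],[15,18.5,3.2,29.5,0,0,0],[15,24.8,4.3,35.6,0,0,0]]]'
python3 arc.py 1.2,.086 1.3,.085 1.4,.084 1.5,.083 1.6,.082 1.7,.081
```

```text
time_s: 10.5
tool_pos: [0.5197, 0.007, 0.1832]
tool_rot: [[0.926, 0.166, 0.339], [0.156, -0.986, 0.056], [0.343, 0.001, -0.939]]
force: [-3.5, -0.3, -1.9]
width: 0.253
tip slope mm [21.4  0.  76.7] force [-3.5 -0.3 -1.9] t 10.5 turn [0.001 0.001 0.001] theta,r if touching 1.112 0.0872
1.2,.086 [6.2 1.  4.5]
1.3,.085 [13.4  2.2  9. ]
1.4,.084 [20.9  3.5 12.8]
1.5,.083 [28.7  4.8 15.6]
1.6,.082 [36.7  6.2 17.7]
1.7,.081 [44.7  7.5 18.9]
```

```bash
python3 -m crank '[[[15,6.2,1,4.5,0,0,0],[15,13.4,2.2,9,0,0,0],[15,21,3.5,12.8,0,0,0],[15,28.7,4.8,15.6,0,0,0],[15,36.7,6.2,17.7,0,0,0]]]'
python3 arc.py 1.7,.081 1.75,.080 1.8,.080 1.85,.080 1.9,.080
```

```text
time_s: 11.0
tool_pos: [0.5572, 0.0133, 0.2014]
tool_rot: [[0.926, 0.166, 0.339], [0.156, -0.986, 0.056], [0.344, 0.001, -0.939]]
force: [-2.5, -0.5, -1.1]
width: 0.256
tip slope mm [63.4 -0.  80.8] force [-2.5 -0.5 -1.1] t 11.0 turn [0.001 0.002 0.001] theta,r if touching 1.612 0.0824
1.7,.081 [7.1 1.2 0.8]
1.75,.080 [11.2  1.9  0.6]
1.8,.080 [15.1  2.6  1.2]
1.85,.080 [19.   3.2  1.5]
1.9,.080 [23.   3.9  1.7]
```

```bash
python3 -m crank '[[[15,5,0.9,0.6,0,0,0],[15,10,1.8,0.8,0,0,0],[15,14,2.5,1,0,0,0],[15,19,3.2,1.5,0,0,0],[15,19,3.2,1.5,0,0,0]]]'
python3 arc.py 1.9,.08
python3 - <<'E'
from h import *
A=[]
for n,(x,y) in(("scene",(275,120)),("side",(225,75))):
    im=snapshot(n);cv2.imwrite(f"pics/{n}5.png",im[:,:,::-1]);A.append(cv2.resize(im[y:y+120,x:x+120,::-1],(400,400),interpolation=cv2.INTER_CUBIC))
    h,f=slope(CEN,PSI,.06),None
    print(n,[((proj(n,h+np.array([0.11*(np.sin(d)*np.cos(PSI)),.11*np.sin(d)*np.sin(PSI),.11*np.cos(d)])+y2*np.array([-np.sin(PSI),np.cos(PSI),0]))-[x,y])*400/120).round().tolist() for y2 in(-.055,.055) for d in (0,-.2)])
cv2.imwrite("pics/crop5.png",np.hstack(A))
E
```

```text
time_s: 11.5
tool_pos: [0.5768, 0.0166, 0.2029]
tool_rot: [[0.926, 0.166, 0.34], [0.156, -0.986, 0.056], [0.344, 0.001, -0.939]]
force: [0.6, 0.3, -1.2]
width: 0.251
tip slope mm [82.5 -0.  75.6] force [ 0.6  0.3 -1.2] t 11.5 turn [0.001 0.003 0.001] theta,r if touching 1.855 0.0803
1.9,.08 [3.4 0.6 0.1]
scene [[211.0, 226.0], [189.0, 219.0], [277.0, 168.0], [256.0, 161.0]]
side [[282.0, 229.0], [262.0, 240.0], [211.0, 162.0], [191.0, 173.0]]
```

View pics/crop5.png

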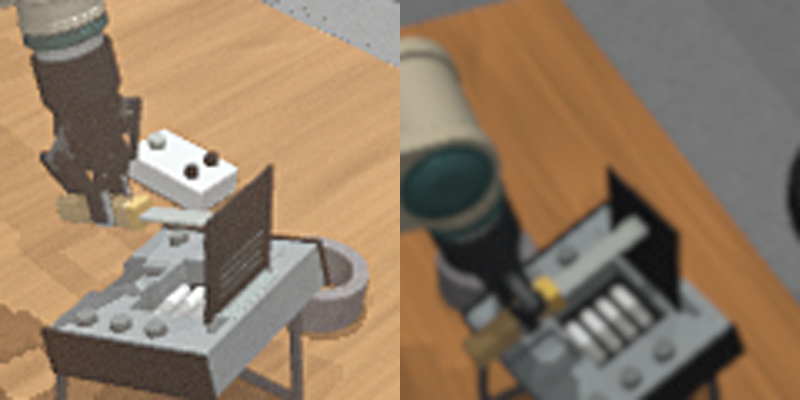

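The cover now stands nearly upright. Its top corners are at scene crop (207,217) and (272,167), against (211,226) and (277,168) predicted for vertical, so about 1.85 to 1.88 rad. I nudge it 2.5 mm more, then withdraw the blade straight back.

```bash
python3 -m crank '[[[15,1.5,0.2,0,0,0,0],[15,2.7,0.4,0,0,0,0],[15,2.7,0.4,0,0,0,0]]]'
python3 arc.py 1.9,.08
python3 -m crank '[[[15,-20,-3,2,0,0,0],[15,-50,-8,5,0,0,0],[15,-90,-15,10,0,0,0],[15,-130,-22,30,0,0,0],[15,-150,-25,50,0,0,0]]]'
```

```text
time_s: 11.9
tool_pos: [0.579, 0.017, 0.2026]
tool_rot: [[0.926, 0.166, 0.339], [0.156, -0.986, 0.056], [0.344, 0.001, -0.939]]
force: [-2.8, 0.4, -0.1]
width: 0.255
tip slope mm [84.5 -0.1 74.4] force [-2.8  0.4 -0.1] t 11.9 turn [0.001 0.002 0.001] theta,r if touching 1.883 0.0798
1.9,.08 [1.2 0.3 0.5]
time_s: 12.4
tool_pos: [0.4269, -0.0083, 0.2529]
tool_rot: [[0.926, 0.166, 0.339], [0.156, -0.986, 0.056], [0.344, 0.001, -0.939]]
force: [1.0, -0.3, -1.0]
width: 0.254
```

```bash
cat > back.py <<'E'
from h import *
s=state();R=frame(np.radians(91.65),0);T=np.array([.4325,-.3585,.12])
print(((T-s["tool_pos"])*1000).round(1),Ro.from_matrix(R@s["tool_rot"].T).as_rotvec().round(4),s["joint_pos"].round(2))
E
python3 back.py
```

```text
[   5.6 -350.2 -132.9] [-0.2947  0.2438  1.4169] [-0.18 -0.52  1.88  0.12  1.46  1.23]
```

```bash
python3 -m crank '[[[15,3,-170,0,-0.145,0.12,0.7],[15,3,-170,0,-0.145,0.12,0.7],[15,3,-170,0,-0.145,0.12,0.7],[15,3,-170,0,-0.145,0.12,0.7],[15,3,-170,0,-0.145,0.12,0.7]]]'
python3 -m crank '[[[15,3,-180,0,-0.15,0.124,0.717],[15,3,-180,0,-0.15,0.124,0.717],[15,3,-180,0,-0.15,0.124,0.717],[15,3,-180,0,-0.15,0.124,0.717],[15,3,-180,0,-0.15,0.124,0.717]]]'
python3 back.py
```

```text
time_s: 12.9
tool_pos: [0.4293, -0.1826, 0.2526]
tool_rot: [[0.676, 0.715, 0.182], [0.711, -0.696, 0.094], [0.194, 0.066, -0.979]]
force: [0.5, 1.3, -2.0]
width: 0.256
time_s: 13.4
tool_pos: [0.4316, -0.3665, 0.251]
tool_rot: [[0.045, 0.999, 0.011], [0.999, -0.045, 0.011], [0.011, 0.011, -1.0]]
force: [1.4, 0.5, -1.7]
width: 0.253
[   0.9    8.  -131. ] [-0.0113  0.0108  0.0734] [-0.78  0.16  1.24  0.02  1.74 -0.73]
```

```bash
python3 -m crank '[[[15,1,8,-131,-0.011,0.011,0.073],[15,1,8,-131,-0.011,0.011,0.073],[15,1,8,-131,-0.011,0.011,0.073],[15,1,8,-131,-0.011,0.011,0.073],[15,1,8,-131,-0.011,0.011,0.073]]]'
python3 back.py
python3 - <<'E'
from h import *
im=snapshot("wrist");s=state();cv2.imwrite("pics/w4.png",im[:,:,::-1]);s=state()
c=camera_params("wrist");T=np.array(c["tool_from_camera"])
h=cv2.cvtColor(im,cv2.COLOR_RGB2HSV)
m=(h[...,0]>20)&(h[...,0]<35)&(h[...,1]>140);r=np.argwhere(m[150:260,240:315])
print("ferrule rows",150+r[:,0].min(),150+r[:,0].max(),"cols",240+r[:,1].min(),240+r[:,1].max())
h=cv2.cvtColor(cv2.imread("pics/w2.png"),cv2.COLOR_BGR2HSV)
m=(h[...,0]>20)&(h[...,0]<35)&(h[...,1]>140);r=np.argwhere(m[150:260,240:315])
print("ferrule at w2",150+r[:,0].min(),150+r[:,0].max(),"cols",240+r[:,1].min(),240+r[:,1].max())
E
```

```text
time_s: 13.9
tool_pos: [0.433, -0.3589, 0.1212]
tool_rot: [[-0.028, 1.0, 0.001], [1.0, 0.028, -0.001], [-0.001, 0.001, -1.0]]
force: [0.2, -0.6, 1.7]
width: 0.255
[-0.5  0.4 -1.2] [0.0005 0.0006 0.0004] [-0.76  0.22  1.44  0.    1.48 -0.79]
ferrule rows 203 231 cols 248 304
ferrule at w2 203 231 cols 247 304
```

The ferrule sits at the same pixels as just after the grasp, so the scraper hasn't slipped. Lowering gently and releasing.

```bash
python3 -m crank '[[[15,0,0,-40,0,0,0],[15,0,0,-80,0,0,0],[15,0,0,-100,0,0,0],[15,0,0,-100,0,0,0]]]'
python3 -m crank '[[[15,0,0,-4,0,0,0],[15,0,0,-8,0,0,0],[15,0,0,-10,0,0,0],[15,0,0,-12,0,0,0],[15,0,0,-12,0,0,0]]]'
python3 back.py
```

```text
time_s: 14.35
tool_pos: [0.4333, -0.3593, 0.0221]
tool_rot: [[-0.028, 1.0, 0.002], [1.0, 0.028, -0.001], [-0.001, 0.001, -1.0]]
force: [0.1, -0.5, -1.0]
width: 0.253
time_s: 14.85
tool_pos: [0.4334, -0.3594, 0.0104]
tool_rot: [[-0.028, 1.0, 0.002], [1.0, 0.028, -0.002], [-0.002, 0.002, -1.0]]
force: [-0.7, 0.3, -1.3]
width: 0.253
[ -0.9   0.9 109.6] [0.0017 0.0018 0.0006] [-0.76  0.34  1.53  0.    1.27 -0.79]
```

```bash
python3 -m crank '[[[15,0,0,-1.5,0.002,0.002,0],[15,0,0,-2.5,0.002,0.002,0],[15,0,0,-2.5,0.002,0.002,0]]]'
python3 -m crank '[[[15,0,0,-0.5,0,0,0],[15,0,0,-0.5,0,0,0]]]'
```

```text
time_s: 15.15
tool_pos: [0.4335, -0.3595, 0.0078]
tool_rot: [[-0.028, 1.0, -0.0], [1.0, 0.028, 0.0], [0.0, -0.0, -1.0]]
force: [0.3, 0.3, -0.7]
width: 0.257
time_s: 15.35
tool_pos: [0.4335, -0.3595, 0.0077]
tool_rot: [[-0.028, 1.0, -0.0], [1.0, 0.028, 0.0], [0.0, -0.0, -1.0]]
force: [-1.6, 0.7, 3.1]
width: 0.258
```

There is light contact, about 3 N up. Release and back off.

```bash
python3 -m crank '[[[30,0,0,0,0,0,0],[45,0,0,0,0,0,0],[85,0,0,0,0,0,0],[85,0,0,0,0,0,0],[85,0,0,0,0,0,0]]]'
python3 -m crank '[[[85,0,0,10,0,0,0],[85,0,0,40,0,0,0],[85,0,0,80,0,0,0],[85,0,0,130,0,0,0],[85,0,0,170,0,0,0]]]'
python3 -m crank '[[[85,-20,0,40,0,0,0],[85,-20,0,40,0,0,0],[85,-20,0,40,0,0,0]]]'
python3 - <<'E'
from h import *
w=snapshot("wrist")[:,:,::-1];s=state();sc=snapshot("scene")[:,:,::-1];si=snapshot("side")[:,:,::-1]
r=lambda a:cv2.resize(a,(400,300))
cv2.imwrite("pics/fin.png",np.vstack([np.hstack([r(w),cv2.resize(sc[150:330,150:390],(400,300))]),np.hstack([r(si),cv2.resize(si[80:230,220:420],(400,300))])]))
cv2.imwrite("pics/w5.png",w);np.savez("w5.npz",p=s["tool_pos"],R=s["tool_rot"])
a=cv2.imread("pics/scene0.png").astype(int);d=np.abs(a-sc).max(2)
for nm,(x,y,ww,hh) in dict(pedal=(312,157,36,28),mug=(240,258,42,42),tape=(366,190,22,30)).items(): print(nm,"changed px",(d[y:y+hh,x:x+ww]>60).sum())
E
```

```text
time_s: 15.85
tool_pos: [0.4335, -0.3595, 0.0076]
tool_rot: [[-0.028, 1.0, -0.0], [1.0, 0.028, 0.0], [0.0, -0.0, -1.0]]
force: [0.7, 0.2, 0.7]
width: 0.985
time_s: 16.35
tool_pos: [0.4336, -0.3596, 0.1815]
tool_rot: [[-0.028, 1.0, 0.002], [1.0, 0.028, -0.002], [-0.002, 0.002, -1.0]]
force: [1.0, 0.5, -0.2]
width: 0.996
time_s: 16.65
tool_pos: [0.4138, -0.36, 0.2236]
tool_rot: [[-0.028, 1.0, 0.005], [1.0, 0.028, -0.004], [-0.004, 0.004, -1.0]]
force: [-0.2, -0.8, -0.1]
width: 0.998
pedal changed px 30
mug changed px 0
tape changed px 0
```

View pics/fin.png

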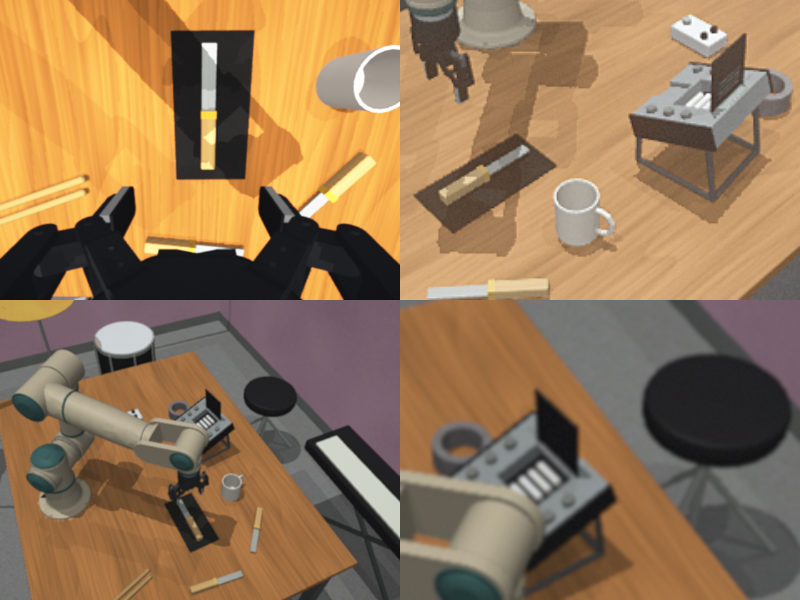

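The scraper lies flat and entirely within the mat: tip at (208,43), butt at (208,170), and mat corners at (171,30) to (245,178) in the wrist tile. The cover stands upright and the mug and tape are unchanged. The 30 changed pixels near the pedal lie where the raised cover now overlaps that window.

```bash
python3 -c "
from workcell import *
print(finish_job())"
```

```text
the job is handed in; nothing more can be done
None
```

The job is done and handed in at about 17 s of the 58 s allowed. I picked up the scraper that was on the mat (nearest the base), slid its blade about 11 mm under the lip and levered the cover up. The scraper is back on the mat, and only the blade touched the cover.

**Last checks:**
- **Cover:** it stands near upright, at about 1.88 rad worked out from the blade tip's position. An earlier check of its top corners, before the last nudge, gave about 1.85 to 1.88 rad. It still looked upright in the last pictures.
- **Scraper:** it lies flat and wholly on the mat. It had not slipped in the grip, and I set it down with about 3 N of contact before opening the gripper.
- **Bystanders:** the mug and tape roll show no changed pixels. The pedal's window shows 30, which I put down to the raised cover overlapping it in that view. The arm never went near the pedal, but I did not measure it separately.

**Disagreements while measuring:** one lip corner triangulated badly, and the case's width read about 201 mm against the 212 mm given. I relied on the cover's edges instead, which measured 110.5 mm against 110 mm. The highest force I read was about 4.5 N, well under the limits.

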